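Couple up the grease fitting of the polishing spindle

TASK

Take the steel grease coupler off its wooden holder and press it squarely onto the tilted grease nipple of the polishing spindle until it snaps over the catches and is fully home, its mouth flat on the collar. Then keep it gripped and pushed fully home against the nipple's spring: the program finishes while the robot is still holding it there. Leave the other things on the bench where they are.

Things in the scene. Friction and masses are not known exactly. Their poses are not given: they have to be found in the camera images.
- coupler_mid (a point): centre of the loose steel grease coupler, half-way up: 45 above its mouth face, 45 below its top. 90 long, 0.17 to 0.35 kg. Its z axis is the coupler's axis, from mouth to top. It starts upright, mouth down, parked over the holder's dowel, at any yaw; it must rise 35 to clear the dowel
- coupler_grip (a point): where to grip the coupler: on its axis, 65 above the mouth face, same axes. From 38 to 90 above the mouth face it is a solid square grip, 30 x 30, its flats facing local x and y; below that a round nose, 36 across the flats of its eight sides (39 over the corners), open at the bottom
- coupler_mouth (a point): centre of the coupler's mouth face, 45 below coupler_mid, same axes. The mouth is a funnel 30 wide narrowing within 4 to a bore of 22 diameter; behind this lip (7 deep) is a wider groove, 30 across; the bore's roof is 30 above the mouth face
- nipple_seat (a point): centre of the flat round collar (40 diameter) at the foot of the brass grease nipple, on the spindle's right-hand (-y) bearing. z points outward along the nipple, 15 to 35 degrees from vertical, leaning towards the robot (local -x of the spindle). Fully home, coupler_mouth coincides with this point and the z axes agree
- nipple_tip (a point): flat tip of the nipple, 26 outward of nipple_seat, same axes. The nipple is 18 in diameter, tapering to 11 at the tip. Four sprung steel catch balls stand out of its sides to 26 diameter, 14 above the collar; a sprung pin of 8 diameter stands out of the tip, up to 38 above the collar. The fitting yields sideways only to several N m
- plunger (a joint): how far the sprung pin is pushed in, m: 0 free, 0.008 with the coupler fully home, 0.010 its end; spring 1 N at 0, 7.4 N at 0.008. Coming down, the lip meets the balls about 13 mm short of home (5 to 10 N to pass them), touches the pin 8 mm short and has snapped over at 4 mm short. Let go, the snapped coupler stays on but springs back about 3.5 mm
- holder: fixed wooden block 90 x 90 x 20 with an upright round wooden dowel (19 diameter, 35 high) in its middle, over which the coupler is parked: it rests with its roof on the dowel, mouth 5 above the block (25 above the bench); origin under the block's centre
- spindle: fixed polishing spindle: steel base plate 140 x 400 x 20, motor at the left (+y) end, shaft along local y 105 above the bench with a rubber wheel of 120 diameter between two grey pillow-block bearings at local y -70 and +70; the bearing at +70 has only a plain plug. The top of the motor's terminal box is 180 above the bench. Origin under the middle between the bearings
- hammer: bystander: hammer with a wooden handle, about 250 long, lying flat; body origin under its middle
- punch0: bystander: square steel chasing punch, 120 x 10 x 10, lying flat
- punch1: bystander: a second such punch, lying flat
- brass_plate: bystander: flat embossed brass plate, 110 x 90 x 5
- jar: bystander: amber glass jar, 64 diameter, 75 high, standing
- pitch_bowl: bystander: filled dark steel pitch bowl, 130 diameter, 58 high
- doming_block: bystander: plain solid steel cube of 50 with shallow dimples
Not all that is in view belongs to the job. Of the things like the holder, leave any that is red; of the rest the smaller one is meant.

How it is judged:
By the outcome, as a careful person would: the job done as asked, in the order asked, and still so for the second after the job is handed in, while the arm keeps its last pose, push and grip.
It also fails if it takes over 35 s, if anything falls off the work surface, if the arm or the gripper's body presses on something with over 40 N, if the wrist force passes 120 N, or if a joint passes its speed limit or range.

ROBOT

A 6-joint arm with a two-finger parallel gripper is mounted at the origin on the work surface. World frame = base frame: x ahead of the robot, y to its left, z up, the work surface at z = 0. Lengths are in m, angles in rad, forces in N, time in s.
With the tool pointing down it reaches from about 0.375 to 0.9 m from the base axis. Payload 3.1 kg.
Tool frame: the origin (TCP) lies midway between the tips of the shut fingers; the grasp point (between the pads) lies pinch_z behind it (pinch_z is the distance from the TCP to the grasp point, in m); y points along the fingers, z is the direction in which the jaws open and shut, and the axes are right-handed (so a half turn about y gives the same grasp; the last joint's range is limited). The gripper opens to 87 mm and grips with 3 to 60 N. Pads are 19 mm wide; open, the fingers measure 117 mm over their backs; the gripper's body (75 mm by 190 mm) begins 51 mm behind the grasp point.
Start: joints at [1.075, 0.527, 1.433, -0, 1.181, -0.178], TCP at [0.195, 0.594, 0.223] pointing down, gripper open.
Joint ranges: [-3.08, 3.08], [-0.75, 2.2], [0.22, 2.44], [-1.43, 4.57], [0, 2.65], [-2.85, 2.85]. Speed limits (rad/s): [2.79, 2.79, 3.14, 3.14, 3.14, 3.14].

INTERFACE

Orientations are given as a unit quaternion [x, y, z, w].
In Python, from rig import get_obs, camera, hand_in, pinch_z gives the robot as it stands. The module is installed in compiled form; this text tells all that it offers.
- The arm moves only by the tool arm_command, never from a script. Its argument "plan" is a list of rows, each a list of 2 entries, a list of its own where there are three numbers: the shift along the world's x, y, z in units of 25 mm (1.0 is 25 mm), then the turn about the world's z in units of 5 degrees (1.0 is 5 degrees). A call has 1 to 5 rows; each row is the pose to reach, as a shift and turn from the pose commanded when the call began; what a row does not reach only later rows make up. A row lasts 1/10 s, in which the tool goes at most 50 mm and 8.59 degrees, less where a joint would pass 70% of its speed; a pose out of reach is approached as far as the arm can. A call with a gripper value outside its range is refused whole. "fingers" is the opening, from -1 (shut) to 1 (fully open), set as the call begins (left out, the last holds). The fingers move at their own pace and stop on an object; "force" is the grip in N (left out, the last holds). Time passes only in rows, so rows that repeat a pose let the fingers close. It gives the time, the measured TCP pose, the force and the opening at its end, in the units of the state.
- get_obs(): the state, without advancing time (a new reading comes with each control period).
- camera(name): name is "scene" or "top"; returns a dict with "pixels" (480x640x3 uint8, red, green, blue), "camera_matrix" (3x3 intrinsics, pixels), "R" (3x3) and "t" (3): a world point X has camera coordinates R X + t. Camera axes: x right, y down, z forward; pixel columns grow to the right and rows downward; lengths in m; the calibration is good to about 2 mm. A picture is of the moment at which its call begins. There is no depth.
- hand_in(): hands the job in, once; it reports no verdict.
The state is a dict: "time": time; "q": joint angles; "joint_velocities": joint speeds; "joint_torque": joint torques, N m; "position": TCP position; "tool_rot": TCP orientation; "ft_force": force on the tool from outside, world axes, zero at the start; "moment": the same for the moment, N m; "grip_width": finger opening in m.
Only numpy, scipy, OpenCV 4.12 (cv2) and the standard library are available. Lean on these libraries where they do the work, as an engineer would, in place of code of your own. Each camera call takes 0.05 s, during which the arm holds its last target.

## Working session

There is one attempt and no reset: what is moved stays moved. The work goes in short steps, Python scripts to look and compute and a tool call to move; the robot and the scene stay as the last step left them, time stands still between calls to the robot, and variables do not carry over. Pictures are saved under pics/ and viewed, and the job is handed in when it is done.

Besides the shell and the picture viewer there is one more tool, called after "Emit:" as a command line: name --argument value ..., lists and objects as JSON in quotes. arm_command: Moves the arm, as the interface text tells. Its arguments: {"type":"object","properties":{"plan":{"type":"array"},"fingers":{"type":"number"},"force":{"type":"number"}},"required":["plan"]}

```bash
mkdir -p pics; ls
cat > h.py <<'E'
import numpy as np, cv2
from rig import get_obs, camera, pinch_z
def shot(name,fn):
    c=camera(name); cv2.imwrite('pics/'+fn+'.png',c['pixels'][:,:,::-1]); np.savez('pics/'+fn+'.npz',**c); return c
def load(fn): return dict(np.load('pics/'+fn+'.npz'))
def ray(c,u,v):
    K,R,t=c['camera_matrix'],c['R'],c['t']; o=-R.T@t
    d=R.T@np.linalg.inv(K)@np.array([u,v,1.]); return o,d/np.linalg.norm(d)
def onz(c,u,v,z):
    o,d=ray(c,u,v); return o+d*(z-o[2])/d[2]
def proj(c,X):
    p=c['camera_matrix']@(c['R']@np.array(X,float)+c['t']); return p[:2]/p[2]
def two(c1,p1,c2,p2):
    o1,d1=ray(c1,*p1); o2,d2=ray(c2,*p2)
    A=np.stack([d1,-d2],1); s=np.linalg.lstsq(A,o2-o1,rcond=None)[0]
    a=o1+s[0]*d1; b=o2+s[1]*d2; return (a+b)/2, np.linalg.norm(a-b)
E
python3 - <<'E'
from h import *
o=get_obs(); print(o, pinch_z if not callable(pinch_z) else pinch_z())
for n in('scene','top'):
    c=shot(n,n+'0'); print(n,-c['R'].T@c['t'],c['R'][2],c['camera_matrix'])
E
```

```text
pics
{'time': 0.0, 'q': array([ 1.07451345e+00,  5.28459399e-01,  1.43388215e+00, -5.51501616e-05,
        1.18137858e+00, -1.78496881e-01]), 'joint_velocities': array([ 0.00052667, -0.0004425 ,  0.00174565,  0.0001967 ,  0.00023426,
        0.00063974]), 'joint_torque': array([-2.95127656e-04, -4.40045857e+01, -1.76592028e+01,  6.33445638e-02,
        5.82713750e-02, -1.56056835e-04]), 'position': array([0.19492704, 0.59306765, 0.22158219]), 'tool_rot': array([ 0.69891591, -0.11210673,  0.11164278, -0.69748443]), 'ft_force': array([-0.24048993, -0.22270039,  0.55974614]), 'moment': array([0.02085902, 0.05229065, 0.01735563]), 'grip_width': 0.08720833647972116} 0.0187
scene [ 1.00370951 -0.40208571  0.94366413] [-0.51867196  0.25107165 -0.81727744] [[541.83859192   0.         317.00993288]
 [  0.         541.83859192 241.79634512]
 [  0.           0.           1.        ]]
top [ 0.46898426 -0.14049865  1.04292373] [ 0.0286054   0.01039827 -0.9995367 ] [[438.43905509   0.         325.16669029]
 [  0.         438.43905509 231.72391018]
 [  0.           0.           1.        ]]
```

View pics/scene0.png

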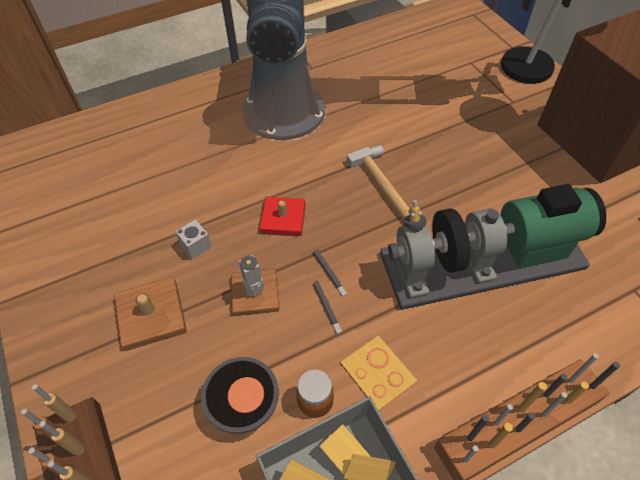

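View pics/top0.png

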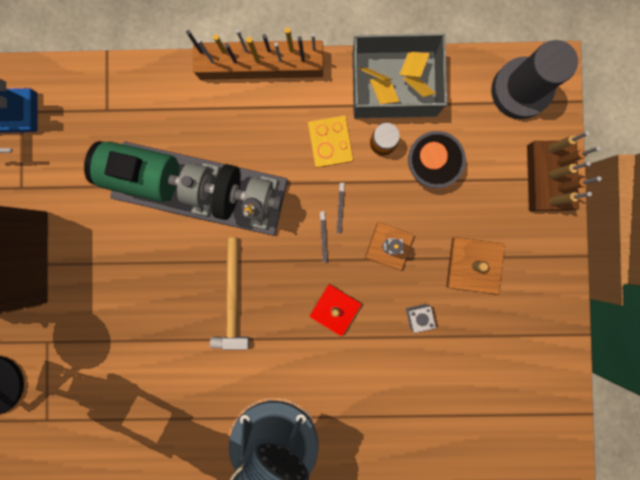

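Run:
```python
from h import *
s=cv2.imread('pics/scene0.png');t=cv2.imread('pics/top0.png')
def cr(i,x,y,w,h,k,f): cv2.imwrite(f,cv2.resize(i[y:y+h,x:x+w],None,fx=k,fy=k,interpolation=cv2.INTER_CUBIC))
a=cv2.resize(s[240:330,215:295],(400,450),interpolation=cv2.INTER_CUBIC)
b=cv2.resize(t[210:282,355:435],(400,360),interpolation=cv2.INTER_CUBIC)
o=np.zeros((450,800,3),np.uint8);o[:,:400]=a;o[:360,400:]=b;cv2.imwrite('pics/c1.png',o)
a=cv2.resize(s[190:310,380:460],(400,600),interpolation=cv2.INTER_CUBIC)
b=cv2.resize(t[165:245,220:300],(400,400),interpolation=cv2.INTER_CUBIC)
o=np.zeros((600,800,3),np.uint8);o[:,:400]=a;o[:400,400:]=b;cv2.imwrite('pics/c2.png',o)
```

```text
(no output)
```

View pics/c1.png

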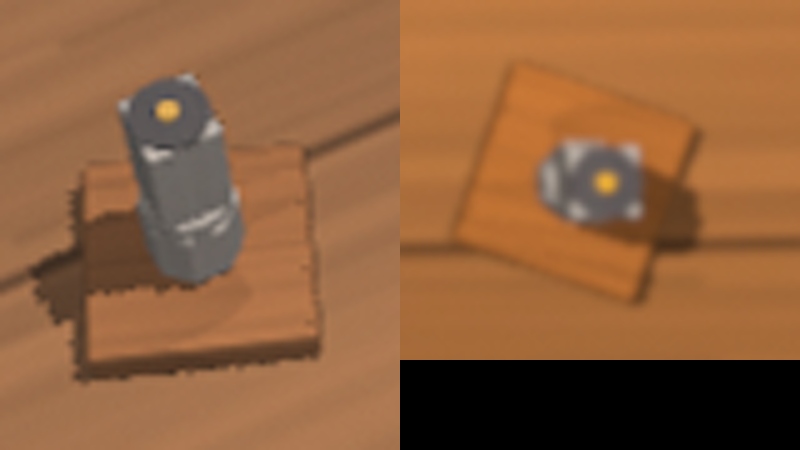

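View pics/c2.png

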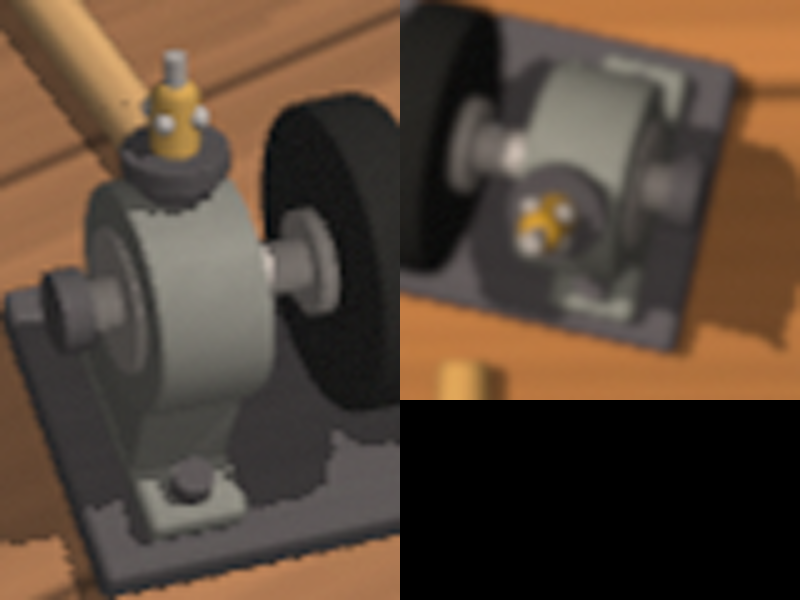

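Run:
```python
from h import *
cs,ct=load('scene0'),load('top0')
P,e=two(cs,(248.6,262.0),ct,(396.2,246.4)); print('coupler top',P,e)
for q in [(125,103),(190,80),(215,130),(155,155)]: print('sc corner',onz(cs,215+q[0]/5,240+q[1]/5,.115)[:2])
for q in [(632,152),(632,212),(575,150),(570,212)]: print('top corner',onz(ct,355+(q[0]-400)/5,210+q[1]/5,.115)[:2])
s=cv2.imread('pics/scene0.png');t=cv2.imread('pics/top0.png')
a=cv2.resize(s[196:236,400:433],(396,480),interpolation=cv2.INTER_CUBIC)
b=cv2.resize(t[190:223,235:268],(396,396),interpolation=cv2.INTER_CUBIC)
o=np.zeros((480,800,3),np.uint8);o[:,:396]=a;o[:396,400:796]=b;cv2.imwrite('pics/c3.png',o)
```

```text
coupler top [ 0.46218169 -0.27957538  0.11824917] 0.0005660826422574748
sc corner [ 0.45007377 -0.29165079]
sc corner [ 0.45176824 -0.26651775]
sc corner [ 0.47612217 -0.26703102]
sc corner [ 0.47594445 -0.29056397]
top corner [ 0.4745245  -0.29155436]
top corner [ 0.44920693 -0.29101503]
top corner [ 0.47576503 -0.26753285]
top corner [ 0.44962924 -0.26488696]
```

View pics/c3.png

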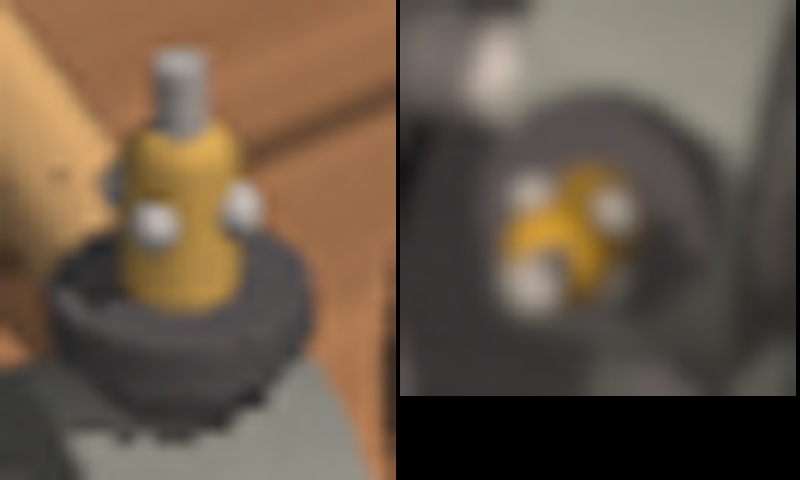

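Run:
```python
from h import *
cs,ct=load('scene0'),load('top0')
P,e=two(cs,(414.6,200.4),ct,(245.6,213.1)); print('pin tip',P,e)
S,e=two(cs,(400+181/12-.5,196+275/12-.5),ct,(235+200/12-.5,190+210/12-.5)); print('seat',S,e, P-S, np.linalg.norm(P-S))
print(onz(ct,287,179,.02),onz(ct,276,235,.02))
t=cv2.imread('pics/top0.png')
cv2.imwrite('pics/c4.png',cv2.resize(t[130:245,80:300],None,fx=3.6,fy=3.6,interpolation=cv2.INTER_CUBIC))
s=cv2.imread('pics/scene0.png')
cv2.imwrite('pics/c5.png',cv2.resize(s[180:320,370:620],None,fx=3.2,fy=3.2,interpolation=cv2.INTER_CUBIC))
```

```text
pin tip [0.5314703  0.02096689 0.19920231] 0.0008556334308667185
seat [0.54611216 0.01618333 0.16663506] 0.00019956792918176562 [-0.01464186  0.00478356  0.03256724] 0.036026266626774155
[ 0.62339153 -0.04240889  0.02      ] [ 0.4925177  -0.01486113  0.02      ]
```

View pics/c4.png

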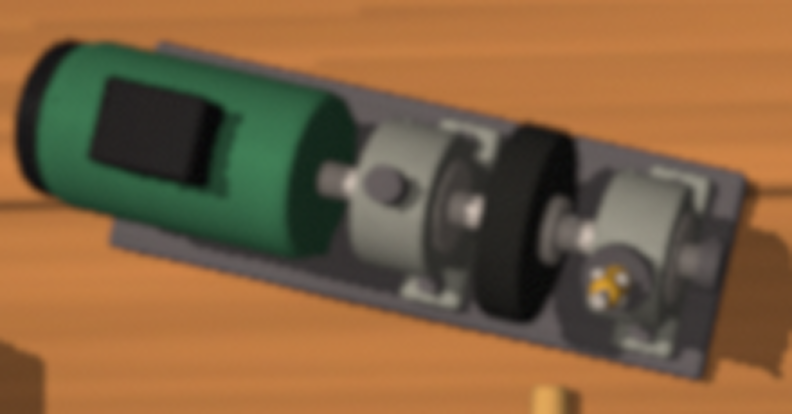

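View pics/c5.png

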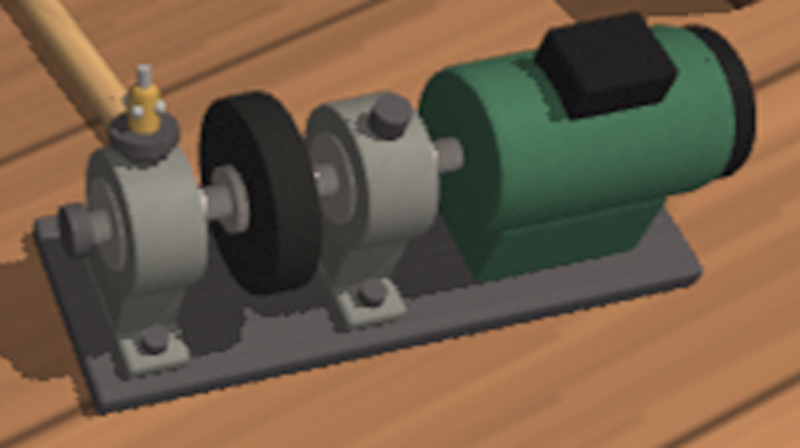

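Run:
```python
from h import *
cs,ct=load('scene0'),load('top0')
def edge(c,p0,p1,off=6,n=30):
    # refine an edge between p0,p1: max gradient along normal, robust fit
    g=cv2.GaussianBlur(cv2.cvtColor(c['pixels'],cv2.COLOR_RGB2HSV)[:,:,1].astype(np.float32),(0,0),.8)
    p0,p1=np.array(p0,float),np.array(p1,float); d=(p1-p0)/np.linalg.norm(p1-p0); nn=np.array([-d[1],d[0]])
    pts=[]
    for a in np.linspace(.08,.92,n):
        ss=np.arange(-off,off+.01,.25); q=(p0+a*(p1-p0))+ss[:,None]*nn
        v=cv2.remap(g,q[:,0].astype(np.float32)[None],q[:,1].astype(np.float32)[None],cv2.INTER_LINEAR)[0]
        dv=np.abs(np.gradient(v)); i=dv.argmax(); pts.append(q[i])
    pts=np.array(pts,np.float32); l=cv2.fitLine(pts,cv2.DIST_HUBER,0,.01,.01).ravel()
    r=np.abs((pts-l[2:])@np.array([-l[1],l[0]])); return l,np.median(r)
def inter(a,b):
    s=np.linalg.solve(np.stack([a[:2],-b[:2]],1),b[2:]-a[2:]); return a[2:]+s[0]*a[:2]
T=lambda x,y:(80+x/3.6,130+y/3.6)
S=lambda x,y:(370+x/3.2,180+y/3.2)
bot=edge(ct,T(112,243),T(708,380)); top=edge(ct,T(360,90),T(745,178)); rt=edge(ct,T(745,178),T(708,380))
print([x[1] for x in(bot,top,rt)])
for a in (inter(top[0],rt[0]),inter(bot[0],rt[0])): print(a,onz(ct,*a,.01),onz(ct,*a,.02))
for l,_ in(bot,top,rt):
    a=onz(ct,*(l[2:]+20*l[:2]),.015);b=onz(ct,*(l[2:]-20*l[:2]),.015);d=a-b;print('dir',np.degrees(np.arctan2(d[1],d[0])))
fr=edge(cs,S(105,408),S(695,280)); lf=edge(cs,S(38,235),S(95,400))
print(fr[1],lf[1]); a=inter(fr[0],lf[0]); print(a,onz(cs,*a,0),onz(cs,*a,.02))
for l,_ in(fr,lf):
    a=onz(cs,*(l[2:]+20*l[:2]),0);b=onz(cs,*(l[2:]-20*l[:2]),0);d=a-b;print('dir',np.degrees(np.arctan2(d[1],d[0])))
o=get_obs()
from scipy.spatial.transform import Rotation as R
print(R.from_quat(o['tool_rot']).as_matrix())
# shaft cap enlargements
t=cv2.imread('pics/top0.png');s=cv2.imread('pics/scene0.png')
b=cv2.resize(t[180:230,230:280],(400,400),interpolation=cv2.INTER_CUBIC)
a=cv2.resize(s[195:275,380:450],(525,600),interpolation=cv2.INTER_CUBIC)
o=np.zeros((600,790,3),np.uint8);o[:,:390]=a[:,:390];o[:400,390:]=b;cv2.imwrite('pics/c6.png',o)
```

```text
[np.float32(0.24860412), np.float32(0.28194937), np.float32(0.15305376)]
[287.00702 178.35199] [ 0.62644057 -0.04148799  0.01      ] [ 0.6249162  -0.04244654  0.02      ]
[274.04355 235.11023] [ 0.49256434 -0.00900801  0.01      ] [ 0.49233605 -0.010281    0.02      ]
dir -103.83315710570089
dir -103.84027800055505
dir -13.637138566313563
0.16168863 0.1162841
[400.42764 309.478  ] [ 0.62442163 -0.04112337  0.        ] [ 0.63246025 -0.0487736   0.02      ]
dir 76.29429923542752
dir -13.716604465039902
[[ 9.49912825e-01 -8.97521393e-04  3.12513710e-01]
 [-3.12514825e-01 -1.67386758e-03  9.49911408e-01]
 [-3.29459244e-04 -9.99998196e-01 -1.87051702e-03]]
```

View pics/c6.png

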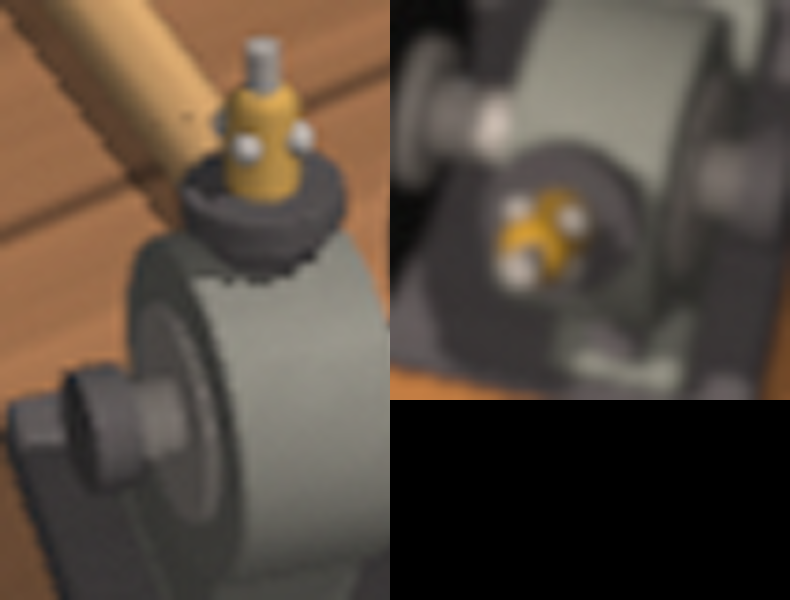

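Emit:
arm_command --plan '[[[10.2, -8.0, 3.2], 3.3], [[10.2, -8.0, 3.2], 3.3], [[10.2, -8.0, 3.2], 3.3], [[10.2, -8.0, 3.2], 3.3], [[10.2, -8.0, 3.2], 3.3]]' --fingers 1 --force 30

```text
time: 0.6
position: [0.3847, 0.4444, 0.2817]
tool_rot: [0.707, -0.011, 0.01, -0.707]
ft_force: [0.3, 0.4, -0.1]
grip_width: 0.0874
```

Emit:
arm_command --plan '[[[3.1, -28.9, 0.7], 0], [[3.1, -28.9, 0.7], 0], [[3.1, -28.9, 0.7], 0], [[3.1, -28.9, 0.7], 0], [[3.1, -28.9, 0.7], 0]]'

```text
time: 1.1
position: [0.41, 0.1955, 0.2875]
tool_rot: [0.707, -0.01, 0.01, -0.707]
ft_force: [0.4, -0.4, -0.2]
grip_width: 0.0868
```

Emit:
arm_command --plan '[[[3.1, -20, 0], 0], [[3.1, -20, 0], 0], [[3.1, -20, 0], 0], [[3.1, -20, 0], 0], [[3.1, -20, 0], 0]]'

```text
time: 1.6
position: [0.4484, -0.0516, 0.2876]
tool_rot: [-0.707, 0.011, -0.011, 0.707]
ft_force: [0.6, 0.1, 0.5]
grip_width: 0.0873
```

Emit:
arm_command --plan '[[[0.54, -9.1, -2.0], 0], [[0.54, -9.1, -2.0], 0], [[0.54, -9.1, -2.0], 0], [[0.54, -9.1, -2.0], 0], [[0.54, -9.1, -2.0], 0]]'

```text
time: 2.1
position: [0.4618, -0.2805, 0.2366]
tool_rot: [0.707, -0.012, 0.011, -0.707]
ft_force: [0.6, 0.1, -0.5]
grip_width: 0.0869
```

Run:
```python
from h import *
shot('top','top1');shot('scene','scene1');print(get_obs()['position'])
a=cv2.imread('pics/top1.png')[150:350,280:500];b=cv2.imread('pics/scene1.png')[150:350,130:350]
cv2.imwrite('pics/c7.png',np.hstack([cv2.resize(a,(396,360)),cv2.resize(b,(396,360))]))
```

```text
[ 0.46207716 -0.28165005  0.23620187]
```

View pics/c7.png

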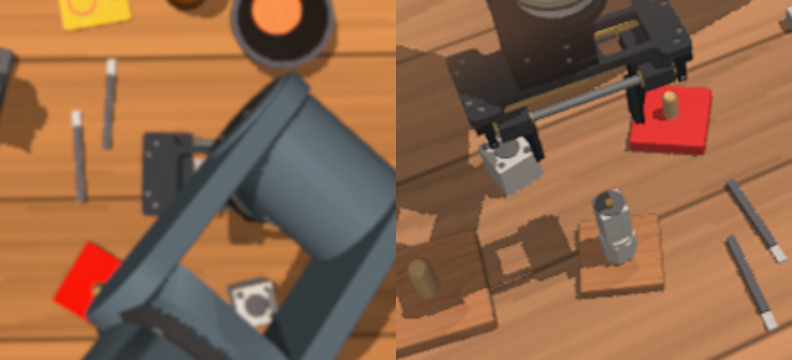

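Emit:
arm_command --plan '[[[0, 0.08, -2.0], 0], [[0, 0.08, -4.0], 0], [[0, 0.08, -5.5], 0], [[0, 0.08, -6.5], 0], [[0, 0.08, -6.5], 0]]'

```text
time: 2.7
position: [0.4599, -0.2722, 0.072]
tool_rot: [-0.705, 0.013, -0.008, 0.709]
ft_force: [0.1, 0.8, 1.5]
grip_width: 0.0872
```

Run:
```python
from h import *
shot('scene','scene2');print(get_obs()['position'])
b=cv2.imread('pics/scene2.png')[180:330,180:330]
cv2.imwrite('pics/c8.png',cv2.resize(b,(600,600),interpolation=cv2.INTER_CUBIC))
```

```text
[ 0.46116908 -0.27342424  0.07396294]
```

View pics/c8.png

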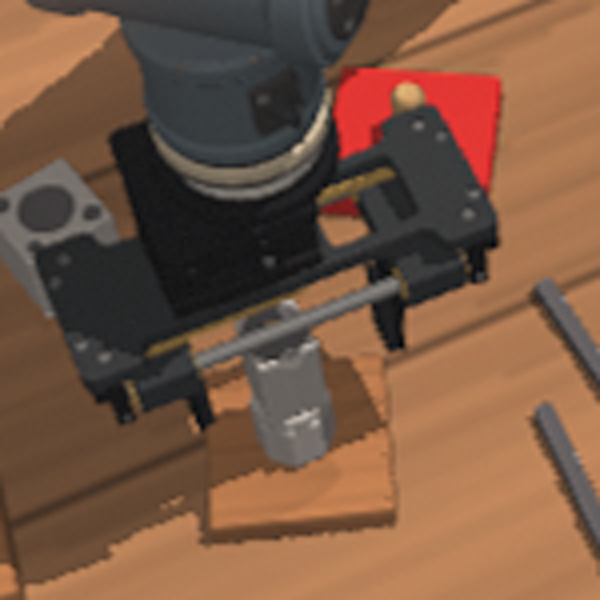

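Emit:
arm_command --plan '[[[0, 0, 0], 0], [[0, 0, 0], 0]]'

```text
time: 2.95
position: [0.4633, -0.2758, 0.077]
tool_rot: [0.708, -0.009, 0.011, -0.706]
ft_force: [0.2, -0.0, 0.5]
grip_width: 0.0867
```

Emit:
arm_command --plan '[[[0, -0.1, -0.1], 0], [[0, -0.1, -0.1], 0], [[0, -0.1, -0.1], 0]]'

```text
time: 3.25
position: [0.4624, -0.278, 0.0732]
tool_rot: [0.707, -0.01, 0.011, -0.707]
ft_force: [-0.8, -0.3, 0.5]
grip_width: 0.0868
```

Run:
```python
from h import *
for i in range(3): print(get_obs()['position'],get_obs()['time']); camera('top')
```

```text
[ 0.46239779 -0.27795656  0.07324392] 3.25
[ 0.46232403 -0.27784397  0.07310914] 3.3
[ 0.46229476 -0.27777657  0.07299286] 3.35
```

Well placed; close with moderate force.

Emit:
arm_command --plan '[[[0, 0, 0], 0], [[0, 0, 0], 0], [[0, 0, 0], 0], [[0, 0, 0], 0], [[0, 0, 0], 0]]' --fingers -1 --force 25

```text
time: 3.9
position: [0.4622, -0.2776, 0.0727]
tool_rot: [-0.707, 0.011, -0.011, 0.707]
ft_force: [0.1, 0.0, -0.2]
grip_width: 0.0546
```

Emit:
arm_command --plan '[[[0, 0, 0], 0], [[0, 0, 0], 0], [[0, 0, 0], 0], [[0, 0, 0], 0], [[0, 0, 0], 0]]'

```text
time: 4.4
position: [0.4623, -0.2778, 0.0727]
tool_rot: [0.707, -0.01, 0.011, -0.707]
ft_force: [0.7, -0.7, 0.4]
grip_width: 0.0301
```

Emit:
arm_command --plan '[[[0, 0, 0], 0], [[0, 0, 0], 0]]'

```text
time: 4.6
position: [0.4622, -0.2778, 0.0727]
tool_rot: [0.707, -0.011, 0.011, -0.707]
ft_force: [0.1, -0.7, -0.3]
grip_width: 0.0298
```

Emit:
arm_command --plan '[[[0, 0, 0.5], 0], [[0, 0, 0.96], 0], [[0, 0, 0.96], 0]]'

```text
time: 4.9
position: [0.4632, -0.2783, 0.0987]
tool_rot: [0.708, -0.01, 0.011, -0.706]
ft_force: [1.6, 1.1, -1.3]
grip_width: 0.03
```

Emit:
arm_command --plan '[[[-0.1, 0, 0], 0], [[-0.3, 0, -0.06], 0], [[-0.5, 0, -0.15], 0], [[-0.75, 0, -0.26], 0], [[-0.98, 0, -0.4], 0]]'

```text
time: 5.4
position: [0.4395, -0.2781, 0.0881]
tool_rot: [0.708, -0.009, 0.013, -0.706]
ft_force: [2.5, 3.5, 9.2]
grip_width: 0.0298
```

Emit:
arm_command --plan '[[[0, 0, 0], 0], [[0, 0, 0], 0]]'

```text
time: 5.6
position: [0.4385, -0.278, 0.0876]
tool_rot: [0.707, -0.01, 0.012, -0.707]
ft_force: [1.0, 1.7, 5.4]
grip_width: 0.0298
```

Run:
```python
from h import *
shot('scene','scene3');print(get_obs())
shot('top','top3')
b=cv2.imread('pics/scene3.png')[200:320,200:320]
a=cv2.imread('pics/top3.png')[180:300,330:450]
cv2.imwrite('pics/c9.png',np.hstack([cv2.resize(x,(400,400),interpolation=cv2.INTER_CUBIC) for x in (b,a)]))
```

```text
{'time': 5.65, 'q': array([-7.81074215e-01,  5.95773379e-01,  1.81525236e+00,  1.57620913e-03,
        7.27751459e-01, -2.32249333e+00]), 'joint_velocities': array([ 1.38216913e-03,  1.48993819e-03, -9.14634097e-04, -5.45405673e-05,
        3.70619117e-04, -1.58533335e-03]), 'joint_torque': array([ -1.19499408, -36.05937481,  -8.48917991,  -0.63456561,
         0.24162476,   0.04737273]), 'position': array([ 0.43857532, -0.27804457,  0.08756097]), 'tool_rot': array([ 0.70744635, -0.00982695,  0.01177617, -0.7066006 ]), 'ft_force': array([1.7898442 , 1.18704973, 5.33229695]), 'moment': array([ 0.35181408, -0.61767073,  0.01652847]), 'grip_width': 0.02988376165673748}
```

View pics/c9.png

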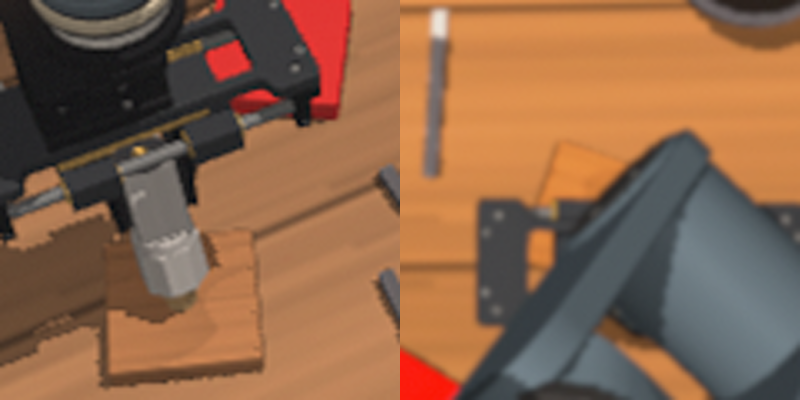

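Emit:
arm_command --plan '[[[-0.15, 0, 0.35], 0], [[-0.4, 0, 1.0], 0], [[-0.6, 0, 1.6], 0], [[-0.6, 0, 3.0], 0], [[-0.6, 0, 4.5], 0]]'

```text
time: 6.2
position: [0.4204, -0.2764, 0.1991]
tool_rot: [-0.706, 0.012, -0.009, 0.708]
ft_force: [1.4, -0.0, -1.5]
grip_width: 0.03
```

Emit:
arm_command --plan '[[[0.8, 3.0, 1.2], -1.2], [[0.8, 5.0, 1.2], -2.4], [[0.8, 5.0, 1.2], -2.4], [[0.8, 5.0, 1.2], -2.4]]'

```text
time: 6.6
position: [0.4404, -0.1483, 0.2294]
tool_rot: [-0.701, 0.084, -0.082, 0.703]
ft_force: [0.4, 0.4, -3.2]
grip_width: 0.0301
```

Run:
```python
from h import *
from scipy.spatial.transform import Rotation as R
c=shot('scene','scene4');o=get_obs();print(o);print(R.from_quat(o['tool_rot']).as_matrix())
p=o['position']+[0,0,pinch_z]; u=proj(c,p).astype(int);print(u)
b=c['pixels'][max(u[1]-60,0):u[1]+60,u[0]-60:u[0]+60,::-1]
cv2.imwrite('pics/c10.png',cv2.resize(b,None,fx=5,fy=5,interpolation=cv2.INTER_CUBIC))
```

```text
{'time': 6.65, 'q': array([-5.68832233e-01,  3.06007794e-01,  1.80807489e+00, -7.75729296e-04,
        1.02947451e+00, -1.90360546e+00]), 'joint_velocities': array([-0.04302838,  0.02702045, -0.03582143, -0.01510587, -0.02241777,
       -0.00816674]), 'joint_torque': array([  1.05045866, -32.60814071, -15.38374901,   0.09704454,
         0.20717723,   0.05926023]), 'position': array([ 0.44122403, -0.15057941,  0.22926111]), 'tool_rot': array([-0.70211374,  0.08384013, -0.08238507,  0.70229611]), 'ft_force': array([-0.27923814, -0.15721242, -2.68713884]), 'moment': array([-0.03596884,  0.0301364 , -0.04728864]), 'grip_width': 0.03005413033812107}
[[ 9.72367065e-01 -2.01317668e-03  2.33448576e-01]
 [-2.33448045e-01  4.97991134e-04  9.72369149e-01]
 [-2.07380622e-03 -9.99997850e-01  1.42580161e-05]]
[304 181]
```

View pics/c10.png

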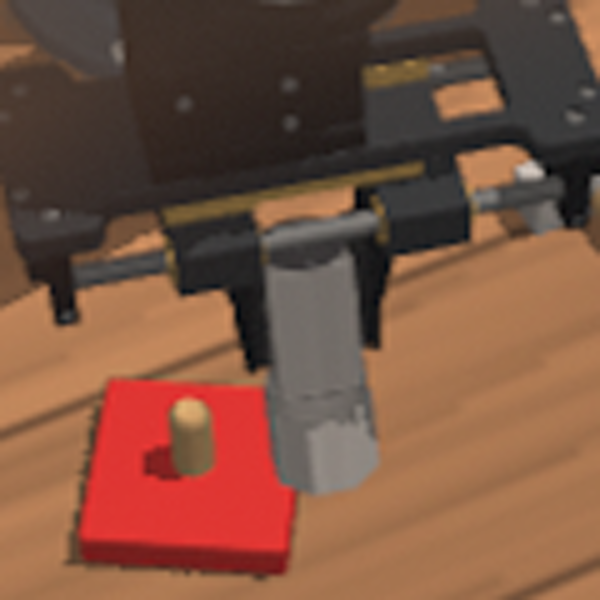

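Run:
```python
from h import *
c=load('scene4'); o=get_obs()
p=np.array([.4412,-.1506,.2293+.0187]); j=np.array([.2334,.9724,0]); d=np.array([-.9724,.2334,0])
# shoulder line (38 above mouth) & rim points: ray ∩ tilt plane through pinch
# rim silhouette side points mid = mouth centre; cast onto the plane
for th in (16,19,22,25,28):
    t=np.radians(th); n=np.sin(t)*d+[0,0,np.cos(t)]; m=p-.066*n; e=np.cross(j,n)
    a=np.linspace(0,2*np.pi,60)[:,None]
    q=np.array([proj(c,x) for x in m+.0188*(np.cos(a)*j+np.sin(a)*e)])
    z=(q-[304-60,181-60])*5+2
    print(th,'rim L',z[z[:,0].argmin()].round(),'R',z[z[:,0].argmax()].round(),'bottom',z[z[:,1].argmax()].round(),'topcentre',((proj(c,p+.024*n)-[244,121])*5+2).round())
```

```text
16 rim L [269. 468.] R [374. 459.] bottom [315. 495.] topcentre [298. 247.]
19 rim L [271. 474.] R [377. 464.] bottom [316. 498.] topcentre [297. 245.]
22 rim L [273. 479.] R [379. 468.] bottom [318. 501.] topcentre [297. 243.]
25 rim L [275. 484.] R [381. 472.] bottom [314. 503.] topcentre [296. 242.]
28 rim L [277. 488.] R [383. 476.] bottom [316. 505.] topcentre [295. 240.]
```

Emit:
arm_command --plan '[[[0.8, 1.5, 1.3], 0], [[1.5, 3.5, 1.3], 0], [[2.2, 5.5, 1.3], 0], [[2.3, 7.1, 1.3], 0], [[2.3, 7.1, 1.3], 0]]'

```text
time: 7.15
position: [0.4996, 0.029, 0.2611]
tool_rot: [-0.702, 0.083, -0.082, 0.703]
ft_force: [-0.5, -1.1, -2.5]
grip_width: 0.0302
```

Emit:
arm_command --plan '[[[0, 0, 0], 0], [[0, 0, 0], 0]]'

```text
time: 7.35
position: [0.5, 0.0233, 0.2612]
tool_rot: [0.702, -0.085, 0.084, -0.702]
ft_force: [0.1, 0.5, -3.0]
grip_width: 0.0299
```

```bash
cat > look.py <<'E'
from h import *
import sys
def go(k):
    out=[]
    o=get_obs();p=o['position']+[0,0,pinch_z];print(o['position'],o['tool_rot'],o['ft_force'],o['time'])
    for n in('scene','top'):
        c=shot(n,n+k); u=proj(c,p-[-.015,0,.045]).astype(int); x,y=max(u[0]-40,0),max(u[1]-50,0); print(n,'crop origin',x,y)
        out.append(cv2.resize(c['pixels'][y:y+100,x:x+80,::-1],(400,500),interpolation=cv2.INTER_CUBIC))
    cv2.imwrite('pics/d%s.png'%k,np.hstack(out))
go(sys.argv[1])
E
python3 look.py 5
```

```text
[0.4999685  0.02329085 0.26124819] [ 0.70231942 -0.0852446   0.08447088 -0.70167333] [ 0.08091523  0.47720907 -2.95560934] 7.35
scene crop origin 373 130
top crop origin 200 170
```

View pics/d5.png

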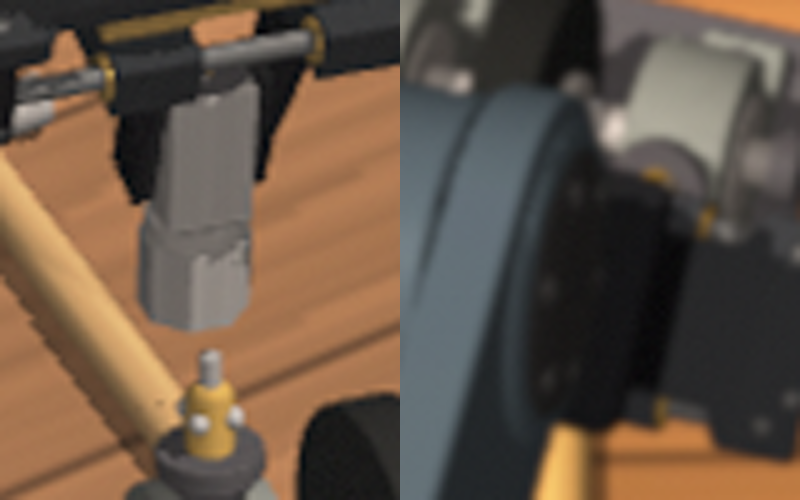

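Run:
```python
from h import *
c=load('scene5'); o=get_obs()
from scipy.spatial.transform import Rotation as R
j=R.from_quat(o['tool_rot']).as_matrix()[:,2]; print(j)
j[2]=0;j/=np.linalg.norm(j);d=np.array([-j[1],j[0],0]); p=o['position']+[0,0,.0187]
f=lambda X:((proj(c,X)-[373,130])*5+2).round()
for th in (12,16,19,22,25,28):
    t=np.radians(th); n=np.sin(t)*d+[0,0,np.cos(t)]; m=p-.066*n; e=np.cross(j,n)
    a=np.linspace(0,2*np.pi,60)[:,None]
    z=np.array([f(x) for x in m+.0188*(np.cos(a)*j+np.sin(a)*e)])
    print(th,'rim L',z[z[:,0].argmin()],'R',z[z[:,0].argmax()],'bot',z[z[:,1].argmax()],'topc',f(p+.024*n),'mouth',f(m),'sh',f(m+.038*n))
P=np.array([.5315,.021,.1992]);S=np.array([.5457,.017,.165]);print(f(P),f(S))
for y in(-90+180,):pass
for q in ((208,90),(193,300)): print(ray(c,373+q[0]/5-.4,130+q[1]/5-.4))
```

```text
[ 2.39527175e-01  9.70889474e-01 -6.02241948e-04]
12 rim L [133. 295.] R [241. 291.] bot [198. 323.] topc [202.  73.] mouth [186. 290.] sh [193. 202.]
16 rim L [137. 300.] R [245. 294.] bot [203. 328.] topc [200.  71.] mouth [191. 298.] sh [195. 205.]
19 rim L [140. 305.] R [249. 302.] bot [201. 331.] topc [198.  69.] mouth [194. 303.] sh [196. 207.]
22 rim L [143. 310.] R [253. 305.] bot [210. 333.] topc [197.  67.] mouth [198. 307.] sh [198. 209.]
25 rim L [147. 315.] R [256. 306.] bot [208. 335.] topc [196.  66.] mouth [201. 311.] sh [199. 211.]
28 rim L [150. 320.] R [260. 312.] bot [205. 337.] topc [195.  65.] mouth [205. 315.] sh [201. 212.]
[211. 354.] [211. 445.]
(array([ 1.00370951, -0.40208571,  0.94366413]), array([-0.54644531,  0.46244643, -0.69824123]))
(array([ 1.00370951, -0.40208571,  0.94366413]), array([-0.49980756,  0.43391144, -0.74960874]))
```

Emit:
arm_command --plan '[[[0.4, 0.04, 0], 0], [[0.64, 0.04, -0.2], 0], [[0.64, 0.04, -0.4], 0], [[0.64, 0.04, -0.4], 0], [[0.64, 0.04, -0.4], 0]]'

```text
time: 7.95
position: [0.5158, 0.0258, 0.2512]
tool_rot: [0.702, -0.085, 0.084, -0.702]
ft_force: [-0.8, -0.4, -0.7]
grip_width: 0.0294
```

```bash
python3 look.py 6
```

```text
[0.51576837 0.0258217  0.25118398] [ 0.70205634 -0.08492385  0.08387226 -0.70204721] [-0.79917945 -0.4389763  -0.67873605] 7.95
scene crop origin 378 139
top crop origin 200 162
```

View pics/d6.png

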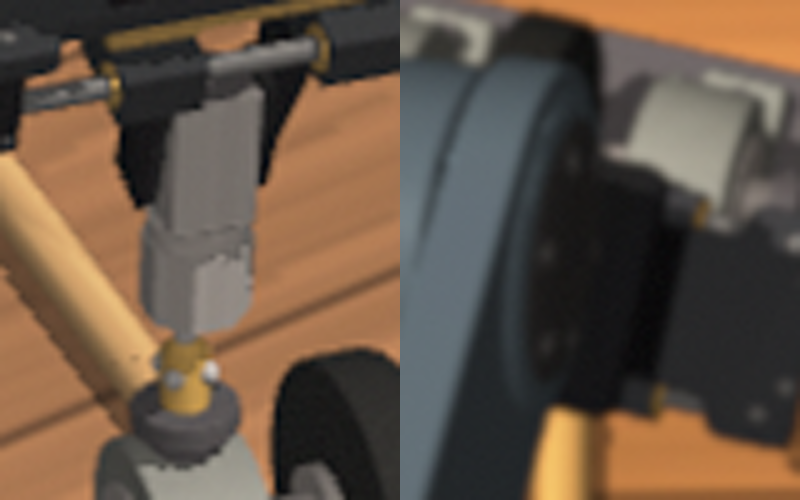

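Run:
```python
from h import *
c=load('scene6'); o=get_obs()
from scipy.spatial.transform import Rotation as R
j=R.from_quat(o['tool_rot']).as_matrix()[:,2]; print(c['R'])
j[2]=0;j/=np.linalg.norm(j);d=np.array([-j[1],j[0],0]); p=o['position']+[0,0,.0187]
f=lambda X:((proj(c,X)-[378,139])*5+2).round()
for th in (8,12,16,20):
    t=np.radians(th); n=np.sin(t)*d+[0,0,np.cos(t)]; m=p-.066*n; e=np.cross(j,n)
    # square silhouette corners at shoulder and top
    sq=lambda h:[f(m+h*n+.015*(a*j+b*e)) for a in(-1,1) for b in(-1,1)]
    oc=[f(m+.0195*(np.cos(a)*j+np.sin(a)*e)) for a in np.radians(22.5+45*np.arange(8))]
    print(th,m.round(4),'mouth',f(m),'shx',sorted(q[0] for q in sq(.038)),'topx',sorted(q[0] for q in sq(.09)),'topy',sorted(q[1] for q in sq(.09)),'rimx',min(q[0] for q in oc),max(q[0] for q in oc),'bot',max(q[1] for q in oc))
a=c['pixels'][145:225,395:440,::-1]
cv2.imwrite('pics/e6.png',cv2.resize(a,None,fx=7.5,fy=7.5,interpolation=cv2.INTER_CUBIC))
```

```text
[[ 0.45382303  0.8909771  -0.01429893]
 [ 0.72458543 -0.37831578 -0.57606694]
 [-0.51867196  0.25107165 -0.81727744]]
8 [0.5249 0.0237 0.205 ] mouth [185. 283.] shx [np.float64(138.0), np.float64(168.0), np.float64(220.0), np.float64(252.0)] topx [np.float64(150.0), np.float64(181.0), np.float64(235.0), np.float64(268.0)] topy [np.float64(45.0), np.float64(61.0), np.float64(99.0), np.float64(116.0)] rimx 129.0 241.0 bot 320.0
12 [0.5293 0.0227 0.2058] mouth [189. 291.] shx [np.float64(140.0), np.float64(170.0), np.float64(222.0), np.float64(254.0)] topx [np.float64(148.0), np.float64(179.0), np.float64(233.0), np.float64(266.0)] topy [np.float64(45.0), np.float64(61.0), np.float64(94.0), np.float64(110.0)] rimx 134.0 246.0 bot 326.0
16 [0.5337 0.0216 0.2069] mouth [194. 299.] shx [np.float64(142.0), np.float64(172.0), np.float64(224.0), np.float64(256.0)] topx [np.float64(146.0), np.float64(177.0), np.float64(231.0), np.float64(265.0)] topy [np.float64(45.0), np.float64(61.0), np.float64(88.0), np.float64(105.0)] rimx 138.0 251.0 bot 331.0
20 [0.5379 0.0206 0.2083] mouth [199. 305.] shx [np.float64(144.0), np.float64(174.0), np.float64(226.0), np.float64(259.0)] topx [np.float64(144.0), np.float64(176.0), np.float64(229.0), np.float64(263.0)] topy [np.float64(46.0), np.float64(61.0), np.float64(83.0), np.float64(99.0)] rimx 142.0 256.0 bot 335.0
```

View pics/e6.png

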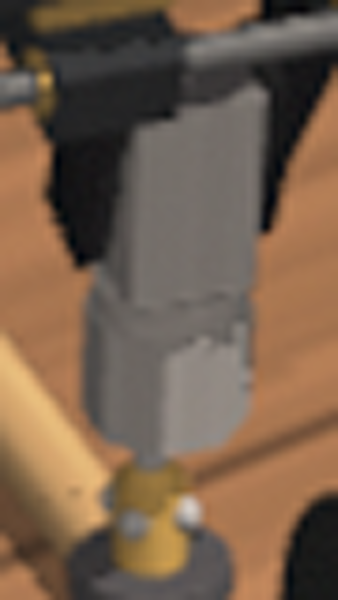

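Emit:
arm_command --plan '[[[-0.12, -0.04, 0], 0], [[-0.12, -0.04, -0.15], 0], [[-0.12, -0.04, -0.3], 0], [[-0.08, -0.05, -0.5], 0], [[-0.05, -0.05, -0.7], 0]]'

```text
time: 8.55
position: [0.515, 0.0246, 0.2337]
tool_rot: [-0.702, 0.084, -0.084, 0.702]
ft_force: [-0.4, 0.5, -1.6]
grip_width: 0.0296
```

```bash
python3 look.py 7; python3 -c "
from h import *
print(get_obs()['moment'])"
```

```text
[0.51504071 0.02459409 0.23372581] [-0.70205097  0.08439475 -0.08437165  0.70205654] [-0.37285914  0.50530868 -1.61511426] 8.55
scene crop origin 376 146
top crop origin 203 163
[0.02634193 0.02288508 0.02122119]
```

View pics/d7.png

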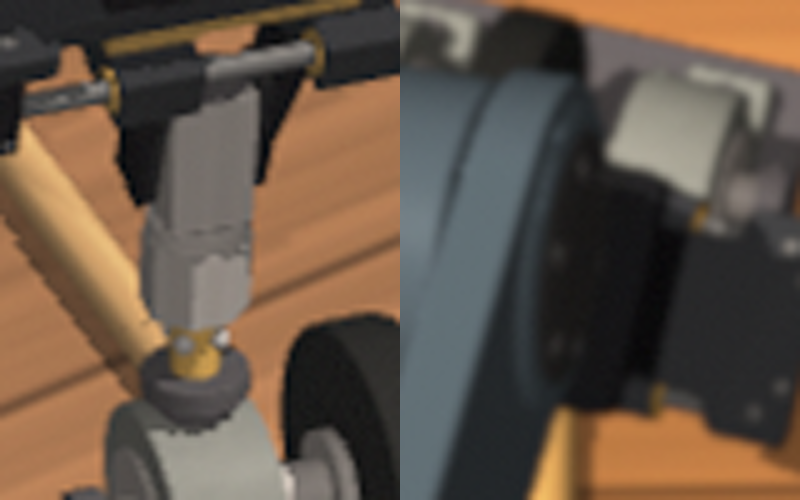

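Emit:
arm_command --plan '[[[-0.01, 0, -0.15], 0], [[-0.02, 0, -0.3], 0], [[-0.02, 0, -0.39], 0], [[-0.02, 0, -0.39], 0]]'

```text
time: 9.05
position: [0.5142, 0.0246, 0.224]
tool_rot: [-0.702, 0.085, -0.084, 0.702]
ft_force: [-0.3, -0.6, -1.3]
grip_width: 0.0297
```

```bash
python3 look.py 8
python3 - <<'E'
from h import *
o=get_obs();print(o['moment'])
c=load('scene8')
from scipy.spatial.transform import Rotation as R
j=R.from_quat(o['tool_rot']).as_matrix()[:,2]
j[2]=0;j/=np.linalg.norm(j);d=np.array([-j[1],j[0],0]); p=o['position']+[0,0,.0187]
f=lambda X:((proj(c,X)-[395,145])*7.5+3).round()
for th in (12,16,20,24,28):
    t=np.radians(th); n=np.sin(t)*d+[0,0,np.cos(t)]; m=p-.066*n; e=np.cross(j,n)
    sq=lambda h:[f(m+h*n+.015*(a*j+b*e)) for a in(-1,1) for b in(-1,1)]
    oc=[f(m+.0195*(np.cos(a)*j+np.sin(a)*e)) for a in np.radians(22.5+45*np.arange(8))]
    print(th,m.round(4),'mouth',f(m),'top corners',*sq(.09),'rimx',min(q[0] for q in oc),max(q[0] for q in oc),'bot',max(q[1] for q in oc))
a=c['pixels'][145:225,395:440,::-1]
cv2.imwrite('pics/e8.png',cv2.resize(a,None,fx=7.5,fy=7.5,interpolation=cv2.INTER_CUBIC))
E
```

```text
[0.51416725 0.02463234 0.22404354] [-0.7020455   0.08471211 -0.08408134  0.70205861] [-0.31183703 -0.60219196 -1.34600541] 9.05
scene crop origin 375 149
top crop origin 204 164
[-0.0478583   0.01081429 -0.03433762]
12 [0.5278 0.0213 0.1786] mouth [134. 462.] top corners [ 71. 129.] [116. 203.] [196. 106.] [244. 179.] rimx 52.0 216.0 bot 514.0
16 [0.5322 0.0203 0.1797] mouth [140. 473.] top corners [ 68. 129.] [114. 195.] [193. 106.] [242. 171.] rimx 58.0 223.0 bot 522.0
20 [0.5364 0.0193 0.1811] mouth [147. 483.] top corners [ 66. 130.] [112. 187.] [190. 106.] [239. 163.] rimx 65.0 230.0 bot 528.0
24 [0.5406 0.0182 0.1829] mouth [154. 492.] top corners [ 63. 131.] [109. 180.] [188. 108.] [236. 156.] rimx 71.0 238.0 bot 532.0
28 [0.5446 0.0173 0.1849] mouth [161. 500.] top corners [ 61. 133.] [106. 173.] [185. 110.] [234. 149.] rimx 78.0 245.0 bot 536.0
```

View pics/e8.png

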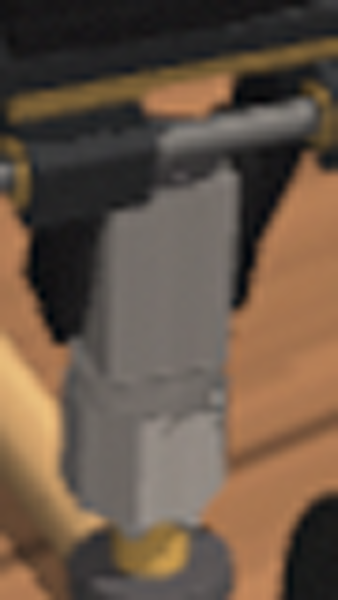

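Emit:
arm_command --plan '[[[0.03, 0, -0.1], 0], [[0.08, -0.02, -0.2], 0], [[0.11, -0.03, -0.3], 0], [[0.11, -0.03, -0.3], 0]]'

```text
time: 9.55
position: [0.5184, 0.0245, 0.2174]
tool_rot: [-0.701, 0.084, -0.085, 0.703]
ft_force: [1.7, 3.9, 1.5]
grip_width: 0.0299
```

```bash
python3 -c "
from h import *
print(get_obs()['moment'])"
```

```text
[ 0.70248791 -0.36912614  0.07030505]
```

Emit:
arm_command --plan '[[[0.03, 0.06, 0], 0], [[0.04, 0.1, 0], 0], [[0.04, 0.1, 0], 0]]'

```text
time: 9.85
position: [0.5188, 0.0256, 0.2173]
tool_rot: [0.703, -0.084, 0.085, -0.701]
ft_force: [0.9, -1.6, 1.8]
grip_width: 0.0296
```

```bash
python3 look.py 9; python3 -c "
from h import *
print(get_obs()['moment'])"
```

```text
[0.51882936 0.02559836 0.21729962] [ 0.70269461 -0.08363536  0.08478883 -0.70145297] [ 0.85940042 -1.5923081   1.81038753] 9.85
scene crop origin 377 153
top crop origin 204 162
[-0.43811632 -0.31536168 -0.00514063]
```

View pics/d9.png

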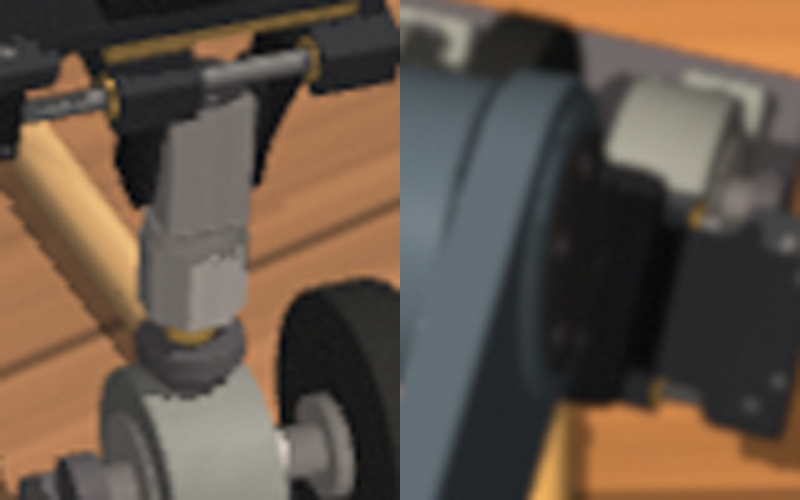

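Emit:
arm_command --plan '[[[0.03, -0.03, -0.08], 0], [[0.06, -0.04, -0.16], 0], [[0.09, -0.05, -0.24], 0], [[0.09, -0.05, -0.24], 0]]'

```text
time: 10.35
position: [0.5198, 0.0252, 0.2098]
tool_rot: [-0.702, 0.085, -0.084, 0.702]
ft_force: [2.0, -0.9, -6.9]
grip_width: 0.0297
```

```bash
python3 -c "
from h import *
print(get_obs()['moment'])"
```

```text
[-0.15882453 -0.34071966 -0.00057711]
```

Emit:
arm_command --plan '[[[0.04, -0.01, -0.08], 0], [[0.06, -0.02, -0.16], 0], [[0.06, -0.02, -0.16], 0]]' --force 40

```text
time: 10.65
position: [0.5208, 0.0249, 0.2066]
tool_rot: [-0.702, 0.085, -0.083, 0.702]
ft_force: [-2.4, 0.9, 3.2]
grip_width: 0.0295
```

```bash
python3 look.py 10; python3 -c "
from h import *
print(get_obs()['moment'])"
```

```text
[0.52083668 0.02493183 0.20661716] [-0.70192006  0.08543752 -0.08332545  0.70218625] [-2.39716085  0.93851437  3.18892315] 10.65
scene crop origin 376 157
top crop origin 205 161
[ 0.1218847   0.47916559 -0.03526292]
```

View pics/d10.png

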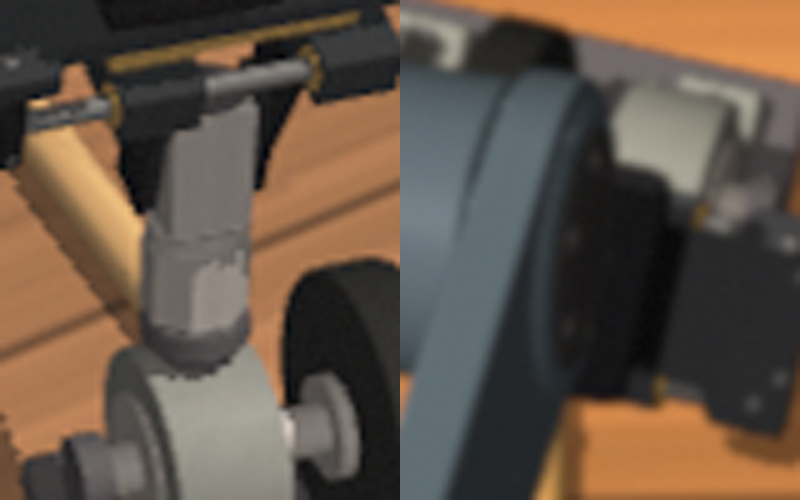

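Emit:
arm_command --plan '[[[0.03, -0.01, -0.06], 0], [[0.05, -0.015, -0.12], 0], [[0.05, -0.015, -0.12], 0]]'

```text
time: 11.05
position: [0.5219, 0.0247, 0.206]
tool_rot: [-0.702, 0.085, -0.084, 0.702]
ft_force: [-8.9, 1.3, 17.0]
grip_width: 0.03
```

```bash
python3 -c "
from h import *
print(get_obs()['moment'])"
```

```text
[0.22145202 1.28953966 0.02819262]
```

Run:
```python
from h import *
c=shot('scene','scene11'); o=get_obs(); print(o['position'],o['ft_force'])
from scipy.spatial.transform import Rotation as R
j=R.from_quat(o['tool_rot']).as_matrix()[:,2]
j[2]=0;j/=np.linalg.norm(j);d=np.array([-j[1],j[0],0]); p=o['position']+[0,0,.0187]
f=lambda X:((proj(c,X)-[392,155])*10+4.5).round()
for th in (16,20,24,28):
    t=np.radians(th); n=np.sin(t)*d+[0,0,np.cos(t)]; m=p-.066*n; e=np.cross(j,n)
    sq=lambda h:[f(m+h*n+.015*(a*j+b*e)) for a in(-1,1) for b in(-1,1)]
    oc=lambda h:[f(m+h*n+.0195*(np.cos(a)*j+np.sin(a)*e)) for a in np.radians(22.5+45*np.arange(8))]
    print(th,m.round(4),'top corners',*sq(.09),'rimx',min(q[0] for q in oc(0)),max(q[0] for q in oc(0)),'bot',max(q[1] for q in oc(0)))
a=c['pixels'][155:215,392:442,::-1]
cv2.imwrite('pics/e11.png',cv2.resize(a,None,fx=10,fy=10,interpolation=cv2.INTER_CUBIC))
```

```text
[0.52193708 0.02467487 0.20598997] [-8.7521282   1.49647016 15.62246473]
16 [0.5396 0.0204 0.1612] top corners [132. 174.] [193. 264.] [297. 143.] [361. 232.] rimx 119.0 336.0 bot 688.0
20 [0.5439 0.0193 0.1627] top corners [129. 175.] [190. 254.] [293. 144.] [358. 222.] rimx 127.0 346.0 bot 697.0
24 [0.548  0.0183 0.1644] top corners [126. 176.] [186. 244.] [290. 145.] [354. 212.] rimx 136.0 355.0 bot 703.0
28 [0.552  0.0173 0.1664] top corners [123. 179.] [183. 235.] [286. 148.] [350. 203.] rimx 145.0 365.0 bot 709.0
```

View pics/e11.png

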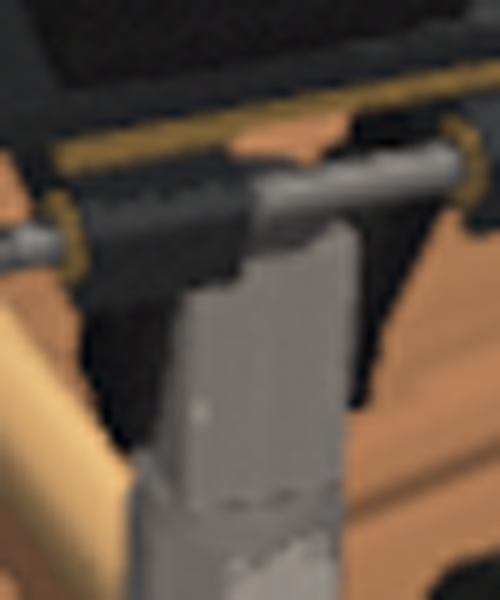

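Run:
```python
from h import *
c=load('scene11')
a=c['pixels'][190:245,390:440,::-1]
a=cv2.convertScaleAbs(a,alpha=1.6,beta=10)
cv2.imwrite('pics/e12.png',cv2.resize(a,None,fx=10,fy=10,interpolation=cv2.INTER_CUBIC))
```

```text
(no output)
```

View pics/e12.png

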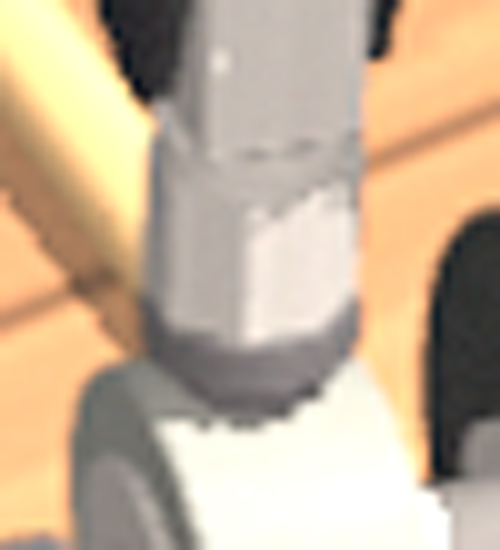

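Emit:
arm_command --plan '[[[-0.04, 0.01, -0.015], 0], [[-0.04, 0.01, -0.015], 0]]'

```text
time: 11.3
position: [0.5218, 0.0247, 0.2059]
tool_rot: [0.702, -0.084, 0.084, -0.702]
ft_force: [-7.3, 1.8, 16.8]
grip_width: 0.03
```

Emit:
arm_command --plan '[[[-0.04, 0.01, -0.015], 0], [[-0.04, 0.01, -0.015], 0]]'

```text
time: 11.5
position: [0.5217, 0.0248, 0.2058]
tool_rot: [0.702, -0.083, 0.085, -0.702]
ft_force: [-6.9, 0.4, 15.8]
grip_width: 0.0297
```

Emit:
arm_command --plan '[[[-0.04, 0.01, -0.015], 0], [[-0.04, 0.01, -0.015], 0]]'

```text
time: 11.7
position: [0.5216, 0.0248, 0.2057]
tool_rot: [0.702, -0.083, 0.086, -0.702]
ft_force: [-4.6, 0.5, 16.4]
grip_width: 0.0296
```

Run:
```python
from h import *
c=shot('scene','scene13'); o=get_obs(); print(o['position'],o['ft_force'],o['moment'])
a=np.hstack([cv2.convertScaleAbs(load(k)['pixels'][155:230,392:440,::-1],alpha=1.4,beta=10) for k in('scene11','scene13')])
cv2.imwrite('pics/e13.png',cv2.resize(a,None,fx=8,fy=8,interpolation=cv2.INTER_CUBIC))
```

```text
[0.52156836 0.02478956 0.20568679] [-5.88959816  2.08074833 16.51780266] [0.0175636  0.61833954 0.01307906]
```

View pics/e13.png

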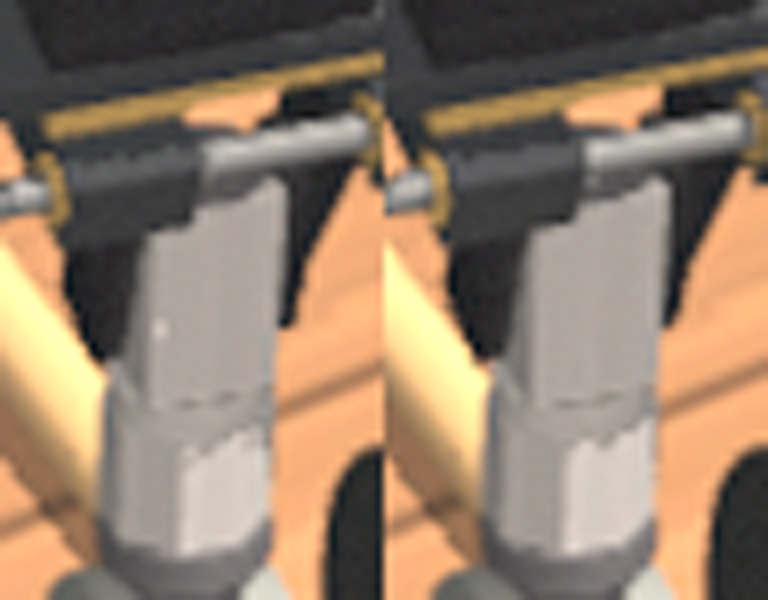

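Emit:
arm_command --plan '[[[0, 0, 0], 0], [[0, 0, 0], 0], [[0, 0, 0], 0]]' --force 14

```text
time: 12.05
position: [0.5214, 0.0248, 0.2054]
tool_rot: [0.702, -0.083, 0.086, -0.702]
ft_force: [-4.0, 0.9, 14.9]
grip_width: 0.0298
```

Emit:
arm_command --plan '[[[0, 0, 0], 0], [[0, 0, 0], 0]]' --force 9

```text
time: 12.25
position: [0.521, 0.0249, 0.2047]
tool_rot: [0.702, -0.083, 0.085, -0.702]
ft_force: [-3.3, 0.3, 10.0]
grip_width: 0.0297
```

Run:
```python
from h import *
o=get_obs(); print(o['position'],o['ft_force'],o['moment'])
```

```text
[0.52104803 0.02490872 0.20468391] [-3.28847553  0.34261144 10.03508932] [ 0.12434269  0.55450594 -0.01450677]
```

Emit:
arm_command --plan '[[[0, 0, 0], 0], [[0, 0, 0], 0], [[0, 0, 0], 0]]' --force 45

```text
time: 12.55
position: [0.5211, 0.0249, 0.2047]
tool_rot: [0.702, -0.083, 0.085, -0.702]
ft_force: [-4.7, 1.4, 11.9]
grip_width: 0.0293
```

Emit:
arm_command --plan '[[[0.02, 0, -0.04], 0], [[0.04, -0.01, -0.1], 0], [[0.04, -0.01, -0.1], 0], [[0.04, -0.01, -0.1], 0]]'

```text
time: 12.95
position: [0.5211, 0.0249, 0.2044]
tool_rot: [0.702, -0.083, 0.085, -0.702]
ft_force: [-10.6, 2.0, 27.2]
grip_width: 0.0295
```

Run:
```python
from h import *
c=shot('scene','scene14'); o=get_obs(); print(o['position'],o['ft_force'],o['moment'],o['tool_rot'])
a=np.hstack([cv2.convertScaleAbs(load(k)['pixels'][155:230,392:440,::-1],alpha=1.4,beta=10) for k in('scene13','scene14')])
cv2.imwrite('pics/e14.png',cv2.resize(a,None,fx=8,fy=8,interpolation=cv2.INTER_CUBIC))
c=shot('top','top14'); cv2.imwrite('pics/e15.png',cv2.resize(c['pixels'][150:250,200:320,::-1],None,fx=6,fy=6,interpolation=cv2.INTER_CUBIC))
```

```text
[0.52109906 0.02493199 0.20442822] [-11.47059552   1.4046183   26.92078381] [ 0.12560049  1.3945682  -0.01555738] [ 0.70218036 -0.08343759  0.08495151 -0.70197162]
```

View pics/e14.png

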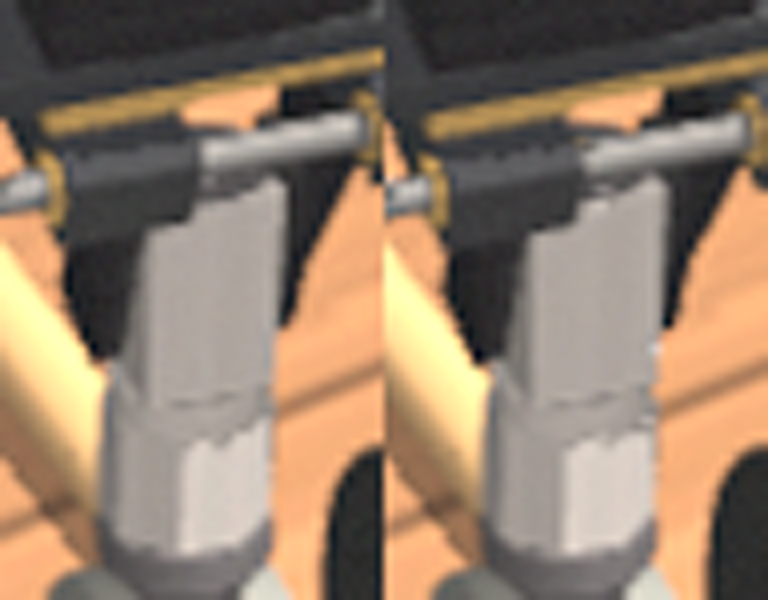

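View pics/e15.png

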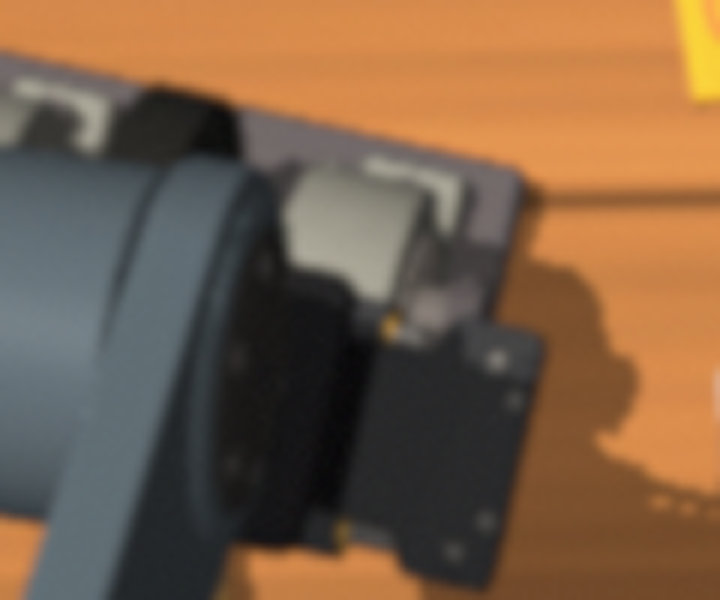

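Emit:
arm_command --plan '[[[0, 0, 0.02], 0], [[0, 0, 0.02], 0], [[0, 0, 0.02], 0], [[0, 0, 0.02], 0], [[0, 0, 0.02], 0]]'

```text
time: 13.55
position: [0.5211, 0.0249, 0.2045]
tool_rot: [0.702, -0.084, 0.085, -0.702]
ft_force: [-9.9, 1.7, 24.1]
grip_width: 0.0299
```

Emit:
arm_command --plan '[[[0, 0, 0], 0], [[0, 0, 0], 0], [[0, 0, 0], 0], [[0, 0, 0], 0], [[0, 0, 0], 0]]'

```text
time: 14.05
position: [0.5211, 0.0249, 0.2045]
tool_rot: [0.702, -0.084, 0.085, -0.702]
ft_force: [-10.4, 2.2, 24.5]
grip_width: 0.0299
```

```bash
python3 -c "
from rig import hand_in
print(hand_in())"
```

```text
the job is handed in; nothing more can be done
None
```

I took the coupler off the smaller, non-red wooden holder and pressed it onto the tilted nipple. I handed the job in at about 14 s, with the coupler still gripped at 45 N and pushed home.

**Tilting the coupler:** The arm can only turn about the vertical, so I levered the coupler over against the holder's dowel until it pivoted in the pads. I aimed for about 22° but got only about 17°, so the rest came from the nipple itself as the coupler slid on.

**Last checks that agreed:**
- **Snap:** the force reversed on the way down, pulling the coupler in by about 4 N, which is what passing the catches should do.
- **Fully home:** it then met a solid stop. A last 2.7 mm of commanded push moved it only about 0.3 mm.
- **Push direction:** the final push is about 28 N, steady over the last second, at about 21° from vertical. My measured nipple lean is about 22°.
- **Seat height:** the mouth works out at z ≈ 0.162 m, against a seat measured at about 0.165 m. That is within calibration error.
- **Flush fit:** the scene camera shows the mouth centred and flush on the collar.

**What disagreed or stayed unchecked:**
- **Lean estimates:** the nipple's lean came out at 20–25° depending on the method. The coupler's tilt in the image read about 19–20° at the first full press, and I did not measure it again after the re-seat below.
- **Re-seating:** to let the coupler settle flat, I eased the grip to 9 N for a moment while pressing. The pads slipped about 1 mm on the coupler, and I gripped and pushed again.
- **Flatness:** the top camera's view of the nipple was blocked by the arm, so flatness rests on the scene view and the forces only.

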